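# Snap the fitting cover piece into the trunking gap

## Robot

A 7-joint arm with a two-finger parallel gripper is mounted at the origin on the work surface. World frame = base frame: x ahead of the robot, y to its left, z up, the work surface at z = 0. Lengths are in m, angles in rad, forces in N, time in s.
With the tool pointing down it reaches from about 0.4 to 0.85 m from the base axis. Payload 10.4 kg.
Tool frame: the origin (TCP) lies between the finger pads; the fingertips stand 14 mm ahead of it and the grasp point (between the pads) lies 5 mm behind it; z points along the fingers, y is the direction in which the jaws open and shut (so a half turn about z gives the same grasp; the last joint's range is limited). The gripper opens to 87 mm and grips with 3 to 60 N. Pads are 19 mm wide; open, the fingers measure 117 mm over their backs; the gripper's body (75 mm by 190 mm) begins 51 mm behind the grasp point.
Start: joints at [1.295, 0.332, -0.065, 1.46, 0.022, 1.35, -0.088], TCP at [0.156, -0.605, 0.237] pointing down, gripper open.
Joint ranges: [-2.6, 2.6], [-0.5, 2.12], [-1.47, 1.34], [0.16, 2.42], [-1.27, 4.41], [0.06, 2.06], [-2.6, 2.6]. Speed limits (rad/s): [2.22, 2.22, 2.79, 2.79, 3.14, 3.14, 3.14].

## Interface

Orientations are given as a unit quaternion [x, y, z, w].
In Python, from bench import readout, camera, calibration, order gives the robot as it stands.
- The arm moves only by the tool apply_moves, never from a script. Its argument "deltas" is a list of rows, each an object with "translation": the shift along the world's x, y, z in m, a list of three; "turn": the turn, a rotation vector about the world's x, y, z in rad, a list of three; "hand": the finger opening in m, from 0 to 0.087. A call has 1 to 5 rows; each row shifts and turns the pose as measured when the row begins; what a row does not reach is not made up. A row lasts 1/10 s, in which the tool goes at most 50 mm and 8.59 degrees, less where a joint would pass 70% of its speed; a pose out of reach is approached as far as the arm can. A call with a gripper value outside its range is refused whole. The fingers move at their own pace and stop on an object; "newtons" is the grip in N (left out, the last holds). Time passes only in rows, so rows that do not move let the fingers close. It gives the time, the measured TCP pose, the force and the opening at its end, in the units of the state.
- readout.read_state(): the state, without advancing time (a new reading comes with each control period).
- camera(name): name is "scene" or "top" or "wrist"; returns the picture (400x640x3 uint8, red, green, blue); there is no depth.
- calibration(name): a dict with "fx", "fy", "cx", "cy" (pixels), "extrinsics" (4x4, takes a point from world to camera coordinates). Camera axes: x right, y down, z forward; pixel columns grow to the right and rows downward; lengths in m; the calibration is good to about 2 mm. A picture is of the moment at which its call begins: read the wrist's pose just before it. calibration takes no time and is no camera call; for the wrist camera it gives the pose at the moment of the call.
- order.close_job(): hands the job in, once; it reports no verdict.
The state is a dict: "time": time; "joint_positions": joint angles; "joint_vel": joint speeds; "joint_torque": joint torques, N m; "ee_pos": TCP position; "eef_rot": TCP orientation; "ft_force": force on the tool from outside, world axes, zero at the start; "torque": the same for the moment, N m; "width": finger opening in m.
Only numpy, scipy, OpenCV 4.12 (cv2) and the standard library are available. Lean on these libraries where they do the work, as an engineer would, in place of code of your own. Each camera call takes 0.05 s, during which the arm holds its last target. There are 200 camera calls.

## Task

Close the open gap in the bench's cable trunking. Of the three short cover pieces lying about the bench, find the one that fills the gap (they differ only a little in length), lay it over the gap and press it down until both of its ends click home and it sits flush, then stop pushing: do not bear down hard on it. Leave the other two pieces on the bench and everything else where it is.

Things in the scene. Friction and masses are not known exactly. Their poses are not given: they have to be found in the camera images.
- trunking: white plastic cable trunking fixed to the bench on its back, opening up: 70 mm wide (x), long along y (-112 to +182 mm), top face 55 mm above the bench (end caps and joint cover 2 mm higher). Origin on the bench below point gap. The opening is 48 mm wide; 4 mm below the top face a ledge along each side carries the covers, so that a cover pressed home is flush with the top face
- gap (a point): a point at the level of the trunking's top face, midway between the centres of the two units beside the gap (59 mm from each along the trunking's y). The open gap's own middle is up to 6 mm from it along y, as these two units differ in length
- lip_fl (a joint): one of four alike springy lips, rounded bars at the inner edges of the ledges (two a side, one toward each end): 0 at rest, grows to 2 or 3 mm as a cover's bead spreads it, about 1 mm with the cover home. A cover laid on rests on the lips, about 8 mm proud of flush. It takes some 8 to 20 N, at one end or in the middle, to press it past the lips, then it gives way and clicks onto the ledge
- unit_switch: fitted unit with two rocker switches, 45 mm long; fixed, flush with the trunking's top. Origin on the bench below its centre. The three units change places: at -59, +59 and +129 mm along the trunking's y; the open gap lies between the first two, its length 118 mm less half the lengths of both: 55, 61 or 67 mm. Joint cover and end caps hide the units' other edges
- unit_data: fitted unit with two data jacks, 57 mm long; otherwise as unit_switch
- unit_socket: fitted unit with a round power outlet, 69 mm long; otherwise as unit_switch
- cover_a: one of three loose white cover pieces, alike but for length (y): 52, 58 and 64 mm; which is which is not told: feel or look. The right one is 3 mm shorter than the gap. 45 mm wide (x), 12.9 high: a 4 mm plate with a rounded rim on two legs along y that end in round beads, 36.5 mm over both. Lies plate up. Origin under its centre, at the beads' bottom. About 20 g. Turned end for end it is the same
- cover_b: another of the three cover pieces: as cover_a, but of another length
- cover_c: another of the three cover pieces: as cover_a, but of another length
- strip_offcut: a longer piece of the same cover strip, 130 mm long, 45 wide, 13 high: a leftover, far too long. Origin under its centre, y along it. To be left alone
- handheld_meter: a dark handheld multimeter lying on its back, 165 x 84 x 46 mm high, long side along its x. Origin under its centre. To be left alone
- screw_tray: a small open grey tray of screws, 100 (x) x 60 (y) x 28 mm high. Origin under its centre. To be left alone
- cleaner_can: a standing spray can, 52 mm across, 150 mm high. Origin under its centre. To be left alone
- tape_roll: a roll of grey tape lying flat, 68 mm across, 19 mm high. Origin under its centre. To be left alone
- screwdriver: a screwdriver with a dark red handle, 200 mm long, lying along its x, about 30 mm thick at the handle. Origin under its middle. To be left alone
- spare_socket: a socket unit not yet fitted, face up, 47.5 (x) x 69 (y) x 34 mm high, behind the trunking. Origin under its centre. To be left alone
Not all that is in view belongs to the job. What is shaped like the cover_a but pink is not meant. What is shaped like the cover_b but red is not meant.

How it is judged:
At the end, for the whole second after the job is handed in: The cover piece that fills the gap (the 52 mm piece for the 55 mm gap, 58 for 61, 64 for 67) sits in the gap along the trunking, both ends clicked down: its centre within 2 mm of flush and its tilt under 0.045 rad, at rest; the other two pieces lie on the bench, at rest (((y of unit_switch in the frame of trunking above 0.094 m and horizontal distance between cover_c and gap below 0.012 m and angle between the y axis of cover_c and the y axis of trunking, either way round below 0.08 rad and z of cover_c in the frame of trunking between 0.0406 and 0.0441 m and angle between cover_c's own z axis and vertical below 0.045 rad and linear speed of each of cover_c, cover_a, cover_b below 0.02 m/s and height (world z) of each of cover_a, cover_b below 0.015 m) or (y of unit_data in the frame of trunking above 0.094 m and horizontal distance between cover_a and gap below 0.012 m and angle between the y axis of cover_a and the y axis of trunking, either way round below 0.08 rad and z of cover_a in the frame of trunking between 0.0406 and 0.0441 m and angle between cover_a's own z axis and vertical below 0.045 rad and linear speed of each of cover_a, cover_b, cover_c below 0.02 m/s and height (world z) of each of cover_b, cover_c below 0.015 m) or (y of unit_socket in the frame of trunking above 0.094 m and horizontal distance between cover_b and gap below 0.012 m and angle between the y axis of cover_b and the y axis of trunking, either way round below 0.08 rad and z of cover_b in the frame of trunking between 0.0406 and 0.0441 m and angle between cover_b's own z axis and vertical below 0.045 rad and linear speed of each of cover_b, cover_a, cover_c below 0.02 m/s and height (world z) of each of cover_a, cover_c below 0.015 m))); the robot touches nothing.
It fails at once if anything else loose on the bench is disturbed (moved more than 25 mm) (distance of any of strip_offcut, handheld_meter, screw_tray, cleaner_can, tape_roll, screwdriver, spare_socket from where it was at the start of the episode above 0.025 m).
It fails at once if a cover piece that is already home is borne down on by the fingers with more than 50 N ((contact force between the fingers and cover_a above 50 N and horizontal distance between cover_a and gap below 0.03 m and height (world z) of cover_a between 0.03 and 0.044 m) or (contact force between the fingers and cover_b above 50 N and horizontal distance between cover_b and gap below 0.03 m and height (world z) of cover_b between 0.03 and 0.044 m) or (contact force between the fingers and cover_c above 50 N and horizontal distance between cover_c and gap below 0.03 m and height (world z) of cover_c between 0.03 and 0.044 m)).
It also fails if it takes over 64 s, if anything falls off the work surface, if the arm or the gripper's body presses on something with over 40 N, if the wrist force passes 120 N, or if a joint passes its speed limit or range.

## Working session

There is one attempt and no reset: what is moved stays moved. The work goes in short steps, Python scripts to look and compute and a tool call to move; the robot and the scene stay as the last step left them, time stands still between calls to the robot, and variables do not carry over. Pictures are saved under pics/ and viewed, about 8 in all and at most 12, crops included, and the job is handed in when it is done.

Besides the shell and the picture viewer there is one more tool, called after "Emit:" by a JSON object that holds its "fn" and its "kwargs", one argument or row to a line. apply_moves: Moves the arm, as the interface text tells. Its arguments: {"type":"object","properties":{"deltas":{"type":"array","items":{"type":"object","properties":{"translation":{"type":"array","items":{"type":"number"}},"turn":{"type":"array","items":{"type":"number"}},"hand":{"type":"number"}}}},"newtons":{"type":"number"}},"required":["deltas"]}

```bash
mkdir -p pics; ls
cat > h.py <<'E'
import numpy as np, cv2
from bench import readout, camera, calibration, order
def snap(n,f):
    c=calibration(n); im=np.asarray(camera(n)); cv2.imwrite(f'pics/{f}.png',im[:,:,::-1]); np.savez(f'pics/{f}.npz',im=im,fx=c['fx'],fy=c['fy'],cx=c['cx'],cy=c['cy'],E=np.array(c['extrinsics'])); return im,c
def load(f):
    d=np.load(f'pics/{f}.npz'); return d['im'],{'fx':float(d['fx']),'fy':float(d['fy']),'cx':float(d['cx']),'cy':float(d['cy']),'extrinsics':d['E']}
def ray(c,u,v,z):
    E=np.array(c['extrinsics']);R=E[:3,:3];t=E[:3,3];o=-R.T@t
    u=np.atleast_1d(u).astype(float);v=np.atleast_1d(v).astype(float)
    d=np.stack([(u-c['cx'])/c['fx'],(v-c['cy'])/c['fy'],np.ones_like(u)],1)@R
    return o+d*((z-o[2])/d[:,2])[:,None]
def proj(c,p):
    E=np.array(c['extrinsics']);q=np.atleast_2d(p)@E[:3,:3].T+E[:3,3]
    return np.stack([c['fx']*q[:,0]/q[:,2]+c['cx'],c['fy']*q[:,1]/q[:,2]+c['cy']],1)
E
python3 - <<'E'
from h import *
a,_=snap('top','top0');b,_=snap('scene','scene0')
for n in('top','scene'):
    c=calibration(n);E=np.array(c['extrinsics']);print(n,c['fx'],-E[:3,:3].T@E[:3,3],E[2,:3])
cv2.imwrite('pics/both.png',cv2.resize(a,(800,500))[:,:,::-1])
s=readout.read_state();print(s['time'],s['ee_pos'],s['eef_rot'],s['ft_force'])
E
```

```text
pics
top 364.65576371333043 [ 0.44417461 -0.04082357  1.08235339] [ 0.11470119 -0.00936575 -0.99335589]
scene 494.59814059765296 [0.94273775 0.64523801 1.21299909] [-0.28331281 -0.49639181 -0.82056628]
0.1 [ 0.15623956 -0.60482229  0.2358377 ] [ 9.92016086e-01  1.26109827e-01 -1.28927660e-04 -6.15803842e-04] [ 0.48167402 -0.42742102 -0.35936039]
```

View pics/both.png

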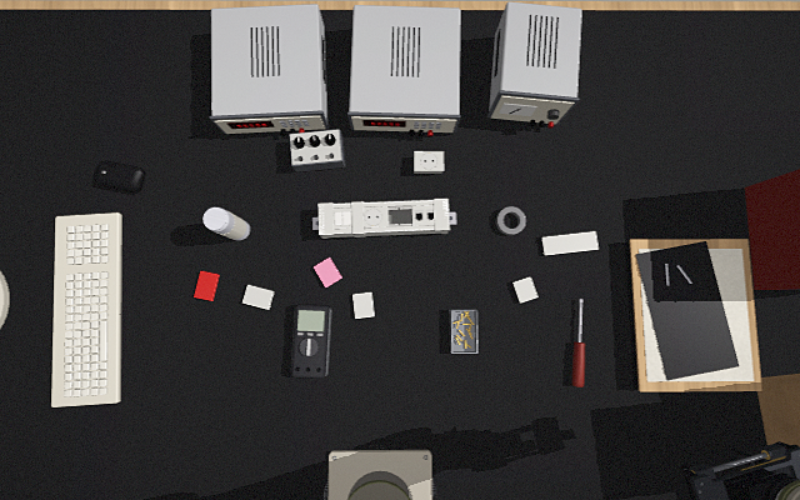

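View pics/scene0.png

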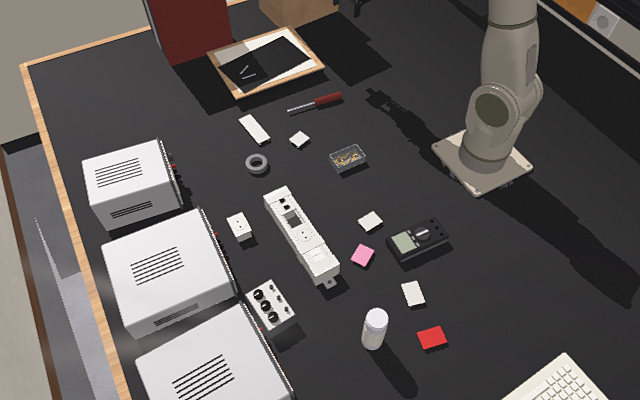

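The top view at 800 px shows the trunking at (385,217). From the left it holds a switch unit (343,217), a round socket (373,216), a dark gap (400,216) and data jacks (425,215). That points to a 55 mm gap and the 52 mm piece.

What could be taken for the cover:
- **White pieces:** (258,297), (363,305) and (525,290)
- **Pink:** (327,272), not meant
- **Red:** (206,286), not meant
- **Long offcut:** (570,243)
- **Spare socket:** (429,161)

Run:
```python
from h import *
im,c=load('top0')
g=im.min(2).astype(np.uint8)
H=np.array(c['extrinsics'])
def rect(u,v,z,r=24):
    u0,v0=int(u/1.25)-r,int(v/1.25)-r
    s=8; p=cv2.resize(g[v0:v0+2*r,u0:u0+2*r],None,fx=s,fy=s,interpolation=cv2.INTER_CUBIC)
    m=(p>110).astype(np.uint8); n,l,st,ce=cv2.connectedComponentsWithStats(m)
    k=l[r*s,r*s]; cs,_=cv2.findContours((l==k).astype(np.uint8),0,2)
    q=max(cs,key=len)[:,0].astype(float); q=(q+.5)/s-.5+[u0,v0]
    w=ray(c,q[:,0],q[:,1],z)[:,:2]
    (x,y),(a,b),t=cv2.minAreaRect((w*1000).astype(np.float32))
    A=cv2.contourArea((w*1000).astype(np.float32))
    return (round(x),round(y)),(round(a,1),round(b,1)),round(t,1),'area/45',round(A/45,1)
for n,u,v in(('P1',258,297),('P2',363,305),('P3',525,290)): print(n,rect(u,v,.011))
print('offcut',rect(570,243,.011,32))
print('trunk',ray(c,np.array([343,373,400,425,318,450])/1.25,np.array([217,216,216,215,217,214])/1.25,.055).round(3))
im2,c2=load('scene0')
A=cv2.resize(im[145:205,235:380],None,fx=5.5,fy=5.5,interpolation=cv2.INTER_CUBIC)
B=cv2.resize(im2[175:300,240:360],(432,450),interpolation=cv2.INTER_CUBIC)[:268]
cv2.imwrite('pics/crop1.png',A[:,:,::-1])
```

```text
P1 ((464, 283), (68.5, 46.3), 75.4, 'area/45', 65.7)
P2 ((444, 38), (59.4, 48.0), 7.0, 'area/45', 59.4)
P3 ((478, -342), (53.3, 47.4), 18.1, 'area/45', 53.1)
offcut ((588, -452), (46.5, 134.0), 6.2, 'area/45', 131.1)
trunk [[ 0.643  0.082  0.055]
 [ 0.646  0.013  0.055]
 [ 0.645 -0.049  0.055]
 [ 0.648 -0.106  0.055]
 [ 0.644  0.139  0.055]
 [ 0.65  -0.163  0.055]]
```

View pics/crop1.png

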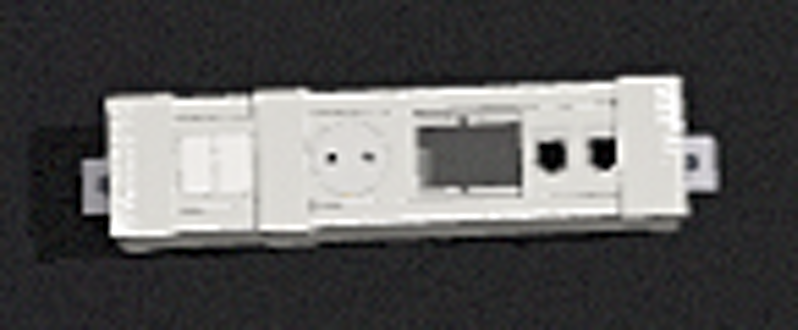

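The gap lies between the socket and data units, with the switch unit outermost, so it is 55 mm and needs the shortest piece. The measured lengths are about 65.7, 59.4 and 53.1 mm, so the 52 mm piece is P3 at (0.478,-0.342). I'll move above it and check from near.

Emit:
{"fn": "apply_moves", "kwargs": {
  "deltas": [
    {"translation": [0.034,0.028,0],"turn": [0,0,0],"hand": 0.087},
    {"translation": [0.034,0.028,0],"turn": [0,0,0],"hand": 0.087},
    {"translation": [0.034,0.028,0],"turn": [0,0,0],"hand": 0.087},
    {"translation": [0.034,0.028,0],"turn": [0,0,0],"hand": 0.087},
    {"translation": [0.034,0.028,0],"turn": [0,0,0],"hand": 0.087}
  ]
}}

```text
time: 0.6
ee_pos: [0.3228, -0.4629, 0.233]
eef_rot: [0.993, 0.119, -0.003, -0.002]
ft_force: [0.5, -0.6, -0.6]
width: 0.0869
```

Emit:
{"fn": "apply_moves", "kwargs": {
  "deltas": [
    {"translation": [0.034,0.028,0],"turn": [0,0,0],"hand": 0.087},
    {"translation": [0.034,0.028,0],"turn": [0,0,0],"hand": 0.087},
    {"translation": [0.034,0.028,0],"turn": [0,0,0],"hand": 0.087},
    {"translation": [0.034,0.028,0],"turn": [0,0,0],"hand": 0.087},
    {"translation": [0,0,0],"turn": [0,0,0],"hand": 0.087}
  ]
}}

```text
time: 1.1
ee_pos: [0.4676, -0.3388, 0.2318]
eef_rot: [0.992, 0.124, -0.002, -0.004]
ft_force: [-0.2, -0.1, 0.9]
width: 0.0868
```

Run:
```python
from h import *
s=readout.read_state();print(s['time'],s['ee_pos'],s['eef_rot'],s['ft_force'])
im,c=snap('wrist','w1'); print(proj(c,[[.478,-.342,.011],[*s['ee_pos'][:2],0]]))
```

```text
1.1 [ 0.4675585  -0.33884509  0.23177198] [ 0.99232815  0.12355739 -0.00227085 -0.00364019] [-0.155264   -0.13683644  0.86745003]
[[322.05151491 173.54546059]
 [317.90474523 178.78895711]]
```

View pics/w1.png

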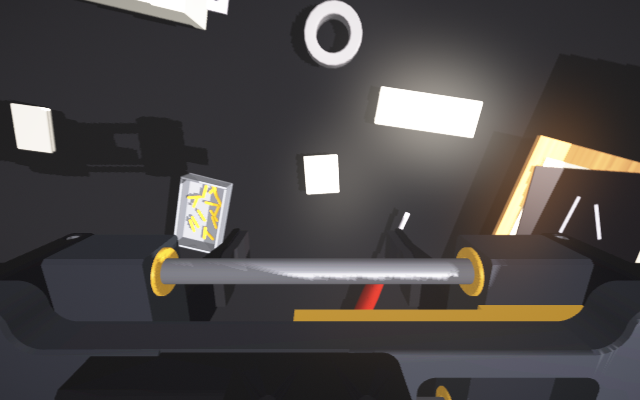

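The wrist view shows P3 at (322,174), right at the predicted pixel. The offcut is at (428,112) and the screw tray at (203,212). Next I'll measure P3's pose and size from here.

```bash
cat >> h.py <<'E'
def piece(im,c,u,v,z,thr=140,s=4):
    g=im.min(2); p=cv2.resize(g,None,fx=s,fy=s,interpolation=cv2.INTER_CUBIC)
    n,l=cv2.connectedComponents((p>thr).astype(np.uint8)); k=l[int(v*s),int(u*s)]
    q=max(cv2.findContours((l==k).astype(np.uint8),0,2)[0],key=len)[:,0]; q=(q+.5)/s-.5
    w=ray(c,q[:,0],q[:,1],z)[:,:2]; r=cv2.minAreaRect((w*1000).astype(np.float32))
    return np.round(cv2.boxPoints(r),1).tolist(),[np.round(x,1).tolist() for x in r],cv2.contourArea((w*1000).astype(np.float32))/45
E
python3 - <<'E'
from h import *
im,c=load('w1')
for t in(110,150,190):print(piece(im,c,322,174,.0115,t)[1:])
print(piece(im,c,32,128,.0115,150))
print(piece(im,c,428,112,.0115,150))
E
```

```text
([[476.9, -341.4], [54.4, 47.5], 18.1], 55.54928932361719)
([[476.9, -341.3], [53.5, 46.6], 18.0], 53.75219225551312)
([[476.9, -341.3], [52.8, 45.9], 18.1], 52.15422835564241)
([[411.20001220703125, 57.599998474121094], [416.79998779296875, 7.400000095367432], [474.79998779296875, 13.800000190734863], [469.20001220703125, 64.0999984741211]], [[443.0, 35.7], [58.4, 50.6], 6.4], 62.754055465384994)
([[555.5999755859375, -388.5], [570.2000122070312, -520.0999755859375], [617.4000244140625, -514.9000244140625], [602.9000244140625, -383.29998779296875]], [[586.5, -451.7], [47.6, 132.4], 6.3], 135.7405716750771)
```

```bash
cat >> h.py <<'E'
from scipy.spatial.transform import Rotation as Ro
def togo(x,y,z,yaw):
    "yaw: world angle (deg) of tool x, tool down"
    s=readout.read_state(); a=np.radians(yaw)/2
    d=Ro.from_quat([np.cos(a),np.sin(a),0,0])*Ro.from_quat(s['eef_rot']).inv()
    print('t',s['time'],'pos',np.round(s['ee_pos'],4),'d',np.round(np.array([x,y,z])-s['ee_pos'],4),'turn',d.as_rotvec().round(4),'F',np.round(s['ft_force'],1),'w',s['width'])
E
python3 -c "
from h import *
togo(.477,-.3413,.021,18)"
```

```text
t 1.15 pos [ 0.4652 -0.3416  0.2316] d [ 0.0118  0.0003 -0.2106] turn [-0.0052 -0.0071  0.0697] F [-0.4 -0.7 -0.4] w 0.08727273476805852
```

Emit:
{"fn": "apply_moves", "kwargs": {
  "deltas": [
    {"translation": [0.006,0,-0.04],"turn": [-0.002,-0.003,0.035],"hand": 0.087},
    {"translation": [0.006,0,-0.04],"turn": [-0.003,-0.004,0.035],"hand": 0.087},
    {"translation": [0,0,-0.04],"turn": [0,0,0],"hand": 0.087},
    {"translation": [0,0,-0.04],"turn": [0,0,0],"hand": 0.087},
    {"translation": [0,0,0],"turn": [0,0,0],"hand": 0.087}
  ]
}}

```text
time: 1.65
ee_pos: [0.4728, -0.3466, 0.0672]
eef_rot: [0.988, 0.155, -0.0, 0.002]
ft_force: [-0.7, -0.7, -0.5]
width: 0.087
```

```bash
python3 -c "
from h import *
togo(.477,-.3413,.021,18)"
```

```text
t 1.65 pos [ 0.4728 -0.3466  0.0672] d [ 0.0042  0.0053 -0.0462] turn [ 0.0039 -0.0002  0.0024] F [-0.7 -0.7 -0.5] w 0.08699794979197963
```

Emit:
{"fn": "apply_moves", "kwargs": {
  "deltas": [
    {"translation": [0.004,0.005,-0.02],"turn": [0.003,0,0.002],"hand": 0.087},
    {"translation": [0,0,-0.017],"turn": [0,0,0],"hand": 0.087},
    {"translation": [0,0,0],"turn": [0,0,0],"hand": 0.087}
  ]
}}

```text
time: 1.95
ee_pos: [0.4758, -0.3455, 0.0325]
eef_rot: [0.988, 0.154, 0.0, 0.002]
ft_force: [-0.5, -0.2, -0.6]
width: 0.087
```

```bash
python3 -c "
from h import *
togo(.477,-.3413,.021,18)
togo(.477,-.3413,.021,18)"
```

```text
t 1.95 pos [ 0.4758 -0.3455  0.0325] d [ 0.0012  0.0042 -0.0115] turn [0.0036 0.0006 0.0047] F [-0.5 -0.2 -0.6] w 0.08695590755817223
t 1.95 pos [ 0.4758 -0.3455  0.0325] d [ 0.0012  0.0042 -0.0115] turn [0.0036 0.0006 0.0047] F [-0.5 -0.2 -0.6] w 0.08695590755817223
```

Emit:
{"fn": "apply_moves", "kwargs": {
  "deltas": [
    {"translation": [0.002,0.006,-0.009],"turn": [0.004,0,0.005],"hand": 0.087},
    {"translation": [0,0.001,-0.002],"turn": [0,0,0],"hand": 0.087},
    {"translation": [0,0.001,0],"turn": [0,0,0],"hand": 0.087}
  ]
}}

```text
time: 2.25
ee_pos: [0.4791, -0.3393, 0.0244]
eef_rot: [0.988, 0.156, 0.002, 0.002]
ft_force: [0.7, 0.3, 0.2]
width: 0.0872
```

```bash
python3 -c "
from h import *
togo(.477,-.3413,.021,18)"
```

```text
t 2.25 pos [ 0.4791 -0.3393  0.0244] d [-0.0021 -0.002  -0.0034] turn [0.0025 0.0041 0.0009] F [0.7 0.3 0.2] w 0.08717129024852274
```

Emit:
{"fn": "apply_moves", "kwargs": {
  "deltas": [
    {"translation": [-0.002,-0.002,-0.004],"turn": [0.002,0.004,0],"hand": 0.087},
    {"translation": [0,0,0],"turn": [0,0,0],"hand": 0.04},
    {"translation": [0,0,0],"turn": [0,0,0],"hand": 0.035},
    {"translation": [0,0,0],"turn": [0,0,0],"hand": 0.03},
    {"translation": [0,0,0],"turn": [0,0,0],"hand": 0.03}
  ],
  "newtons": 12
}}

```text
time: 2.75
ee_pos: [0.4777, -0.3421, 0.0218]
eef_rot: [0.988, 0.156, 0.001, 0.001]
ft_force: [-0.3, -0.7, -0.8]
width: 0.0628
```

Emit:
{"fn": "apply_moves", "kwargs": {
  "deltas": [
    {"translation": [0,0,0],"turn": [0,0,0],"hand": 0.03},
    {"translation": [0,0,0],"turn": [0,0,0],"hand": 0.03},
    {"translation": [0,0,0],"turn": [0,0,0],"hand": 0.03}
  ]
}}

```text
time: 3.05
ee_pos: [0.4778, -0.3421, 0.0219]
eef_rot: [0.988, 0.156, 0.001, 0.001]
ft_force: [-0.1, 0.2, 0.2]
width: 0.0442
```

```bash
python3 -c "
from h import *
togo(.477,-.3413,.021,18)"
```

```text
t 3.05 pos [ 0.4778 -0.3421  0.0219] d [-0.0008  0.0008 -0.0009] turn [0.002  0.0018 0.0008] F [-0.1  0.2  0.2] w 0.044187133195466854
```

Emit:
{"fn": "apply_moves", "kwargs": {
  "deltas": [
    {"translation": [0,0,0.03],"turn": [0,0,0],"hand": 0.03},
    {"translation": [0,0,0.045],"turn": [0,0,0],"hand": 0.03},
    {"translation": [0,0,0.045],"turn": [0,0,0],"hand": 0.03},
    {"translation": [0,0,0.045],"turn": [0,0,0],"hand": 0.03},
    {"translation": [0.015,0.015,0.02],"turn": [0,0,0.14],"hand": 0.03}
  ],
  "newtons": 15
}}

```text
time: 3.55
ee_pos: [0.4873, -0.3269, 0.2092]
eef_rot: [0.975, 0.223, -0.004, -0.001]
ft_force: [0.7, -0.4, -0.5]
width: 0.0439
```

Emit:
{"fn": "apply_moves", "kwargs": {
  "deltas": [
    {"translation": [0.015,0.015,0],"turn": [0,0,0.145],"hand": 0.03},
    {"translation": [0.015,0.015,0],"turn": [0,0,0.145],"hand": 0.03},
    {"translation": [0.015,0.015,0],"turn": [0,0,0.145],"hand": 0.03},
    {"translation": [0.015,0.015,0],"turn": [0,0,0.145],"hand": 0.03},
    {"translation": [0.015,0.02,0],"turn": [0,0,0.145],"hand": 0.03}
  ]
}}

```text
time: 4.05
ee_pos: [0.5661, -0.2464, 0.2153]
eef_rot: [0.825, 0.564, -0.0, 0.003]
ft_force: [0.3, -0.3, -0.1]
width: 0.0441
```

Emit:
{"fn": "apply_moves", "kwargs": {
  "deltas": [
    {"translation": [0.015,0.02,0],"turn": [0,0,0.145],"hand": 0.03},
    {"translation": [0.015,0.02,0],"turn": [0,0,0.145],"hand": 0.03},
    {"translation": [0.015,0.02,0],"turn": [0,0,0.12],"hand": 0.03},
    {"translation": [0.015,0.02,0],"turn": [0,0,0],"hand": 0.03},
    {"translation": [0,0,0],"turn": [0,0,0],"hand": 0.03}
  ]
}}

```text
time: 4.55
ee_pos: [0.6293, -0.1591, 0.215]
eef_rot: [0.684, 0.73, 0.001, 0.003]
ft_force: [-0.2, 0.3, -0.4]
width: 0.0439
```

```bash
python3 -c "
from h import *
togo(.645,-.12,.2,91)
snap('wrist','w2')"
```

```text
t 4.55 pos [ 0.6293 -0.1591  0.215 ] d [ 0.0157  0.0391 -0.015 ] turn [ 0.0019  0.0056 -0.0475] F [-0.2  0.3 -0.4] w 0.04390613514660764
```

View pics/w2.png

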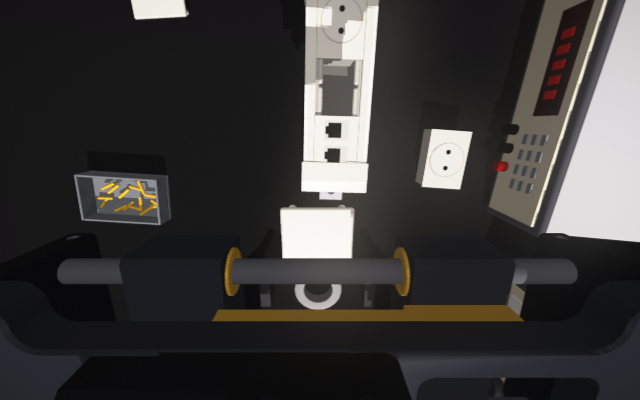

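The wrist view shows the gripped cover with its front edge at (281–352,207). The gap is at (342,60–115), with the data jacks below it and the round socket above. I'll align the yaw and get closer.

Emit:
{"fn": "apply_moves", "kwargs": {
  "deltas": [
    {"translation": [0.006,0.02,-0.02],"turn": [0.002,0.005,-0.047],"hand": 0.03},
    {"translation": [0.005,0.02,-0.02],"turn": [0,0,0],"hand": 0.03},
    {"translation": [0.004,0.01,-0.02],"turn": [0,0,0],"hand": 0.03},
    {"translation": [0,0,0],"turn": [0,0,0],"hand": 0.03}
  ]
}}

```text
time: 5.0
ee_pos: [0.6424, -0.1155, 0.1534]
eef_rot: [0.705, 0.709, -0.002, 0.002]
ft_force: [-0.7, 0.6, -0.9]
width: 0.0441
```

```bash
python3 -c "
from h import *
togo(.645,-.12,.2,91)
im,c=snap('wrist','w3')
print(proj(c,[[.645,-.049,.055],[.645,-.049,.042]]))
cv2.imwrite('pics/w3c.png',cv2.resize(im[0:260,200:480],None,fx=2.3,fy=2.3,interpolation=cv2.INTER_CUBIC)[:,:,::-1])"
```

```text
t 5.0 pos [ 0.6424 -0.1155  0.1534] d [ 0.0026 -0.0045  0.0466] turn [ 0.0049 -0.0002  0.0109] F [-0.7  0.6 -0.9] w 0.044083414284858194
[[319.96387046 132.1468609 ]
 [319.82230627 131.68003723]]
```

View pics/w3c.png

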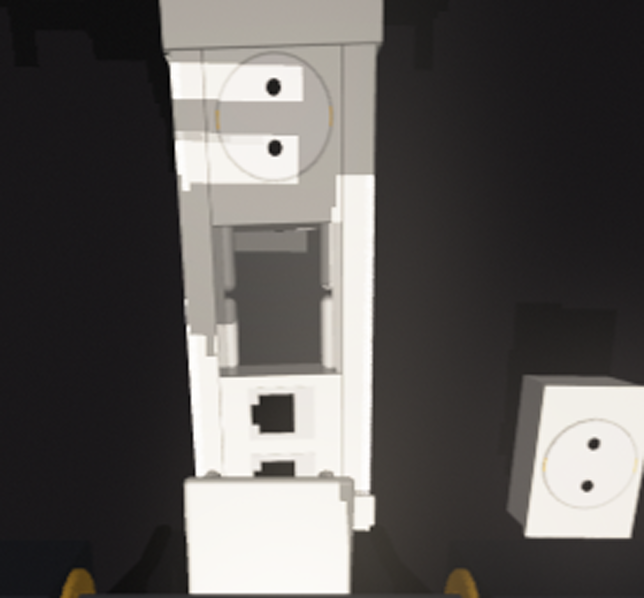

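Run:
```python
from h import *
im,c=load('w3')
def r(L,z): 
    L=np.array(L,float)/2.3; return (ray(c,L[:,0]+200,L[:,1],z)[:,:2]*1000).round(1).tolist()
print('gap far',r([(212,224),(338,221)],.055),'near',r([(219,374),(342,374)],.055))
print('seamL',r([(203,50),(222,470)],.055),'seamR',r([(343,45),(342,480)],.055))
print('outerL',r([(168,50),(197,475)],.055),'outerR',r([(376,50),(369,490)],.055))
zc=.1534-.014-.008+.0129
print('cover',zc,r([(187,481),(351,480)],zc),r([(189,590),(350,590)],zc))
print('socket hole mid',r([(273.5,117.5)],.055),'circle',r([(217,117),(332,117),(274,53),(274,181)],.055))
```

```text
gap far [[621.5, -21.0], [667.2, -19.7]] near [[623.3, -75.4], [670.8, -75.1]]
seamL [[619.5, 34.4], [623.9, -114.1]] seamR [[666.9, 36.1], [672.4, -118.0]]
outerL [[607.6, 34.3], [613.8, -116.3]] outerR [[678.1, 34.7], [683.6, -122.2]]
cover 0.14429999999999998 [[621.6, -90.6], [663.9, -90.1]] [[621.3, -121.6], [664.9, -121.3]]
socket hole mid [[643.5, 13.9]] circle [[623.9, 13.9], [663.9, 14.2], [643.5, 33.6], [643.9, -6.5]]
```

The gap measures 55 mm. Its centre is at (0.646,-0.048) and the trunking axis lies at about 92°. I'll go above it.

Emit:
{"fn": "apply_moves", "kwargs": {
  "deltas": [
    {"translation": [0.001,0.025,-0.012],"turn": [0.005,0,0.028],"hand": 0.03},
    {"translation": [0.001,0.025,-0.012],"turn": [0,0,0],"hand": 0.03},
    {"translation": [0.001,0.018,-0.012],"turn": [0,0,0],"hand": 0.03},
    {"translation": [0,0,0],"turn": [0,0,0],"hand": 0.03}
  ]
}}

```text
time: 5.45
ee_pos: [0.647, -0.0529, 0.123]
eef_rot: [0.697, 0.717, 0.001, 0.004]
ft_force: [0.4, 0.0, 0.9]
width: 0.0441
```

```bash
python3 -c "
from h import *
togo(.6454,-.0473,.073,92)"
```

```text
t 5.45 pos [ 0.647  -0.0529  0.123 ] d [-0.0016  0.0056 -0.05  ] turn [0.0041 0.0074 0.0077] F [0.4 0.  0.9] w 0.044125244987739676
```

Emit:
{"fn": "apply_moves", "kwargs": {
  "deltas": [
    {"translation": [-0.002,0.006,-0.02],"turn": [0.004,0.007,0.008],"hand": 0.03},
    {"translation": [0,0,-0.01],"turn": [0,0,0],"hand": 0.03},
    {"translation": [0,0,0],"turn": [0,0,0],"hand": 0.03}
  ]
}}

```text
time: 5.75
ee_pos: [0.6458, -0.0509, 0.0938]
eef_rot: [0.696, 0.718, 0.0, 0.002]
ft_force: [-0.5, -0.9, -0.0]
width: 0.0442
```

```bash
python3 -c "
from h import *
togo(.6454,-.0473,.073,92)
im,c=snap('wrist','w4')
cv2.imwrite('pics/w4c.png',cv2.resize(im[40:250,200:460],None,fx=2.8,fy=2.8,interpolation=cv2.INTER_CUBIC)[:,:,::-1])"
```

```text
t 5.75 pos [ 0.6458 -0.0509  0.0938] d [-0.0004  0.0036 -0.0208] turn [0.0025 0.0031 0.0025] F [-0.5 -0.9 -0. ] w 0.04417779795726292
```

View pics/w4c.png

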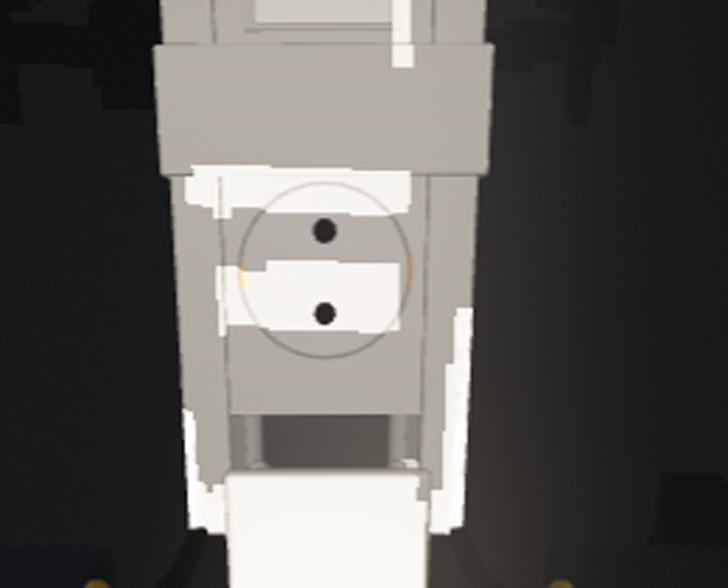

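Run:
```python
from h import *
im,c=load('w4')
def r(L,z): 
    L=np.array(L,float)/2.8; return (ray(c,L[:,0]+200,L[:,1]+40,z)[:,:2]*1000).round(1).tolist()
print('seamL',r([(220,175),(231,414)],.055),'R',r([(429,175),(421,414)],.055))
print('outer',r([(171,178),(184,410)],.055),r([(479,178),(471,308)],.055))
print('cover',r([(226,474),(430,473)],.0848),r([(229,575),(429,575)],.0848))
print('circle',r([(325,269)],.055))
```

```text
seamL [[619.2, 34.9], [621.6, -20.6]] R [[666.6, 36.5], [668.5, -19.1]]
outer [[608.1, 33.9], [610.1, -20.0]] [[678.0, 36.2], [678.6, 7.0]]
cover [[624.1, -26.7], [667.2, -25.1]] [[624.6, -49.9], [668.6, -48.6]]
circle [[643.7, 14.9]]
```

Relative to the gap, the cover needs +4.5 mm in y and about -0.6 mm in x. The yaw matches at 2°.

Emit:
{"fn": "apply_moves", "kwargs": {
  "deltas": [
    {"translation": [-0.0006,0.005,-0.006],"turn": [0.002,0.003,0.001],"hand": 0.03},
    {"translation": [0,0,-0.006],"turn": [0,0,0],"hand": 0.03},
    {"translation": [0,0,0],"turn": [0,0,0],"hand": 0.03}
  ]
}}

```text
time: 6.1
ee_pos: [0.6459, -0.0472, 0.0825]
eef_rot: [0.696, 0.718, 0.0, 0.001]
ft_force: [-0.4, 0.8, 0.4]
width: 0.0439
```

```bash
python3 -c "
from h import *
togo(.6452,-.0464,.073,92)"
```

```text
t 6.1 pos [ 0.6459 -0.0472  0.0825] d [-0.0007  0.0008 -0.0095] turn [0.0009 0.0017 0.0038] F [-0.4  0.8  0.4] w 0.04385094873994972
```

Emit:
{"fn": "apply_moves", "kwargs": {
  "deltas": [
    {"translation": [-0.001,0.001,-0.004],"turn": [0.001,0.001,0.003],"hand": 0.03},
    {"translation": [0,0,-0.003],"turn": [0,0,0],"hand": 0.03},
    {"translation": [0,0,0],"turn": [0,0,0],"hand": 0.03}
  ]
}}

```text
time: 6.4
ee_pos: [0.6451, -0.0462, 0.0752]
eef_rot: [0.695, 0.719, 0.0, 0.0]
ft_force: [0.1, -0.4, -0.8]
width: 0.0439
```

Emit:
{"fn": "apply_moves", "kwargs": {
  "deltas": [
    {"translation": [0,0,-0.002],"turn": [0,0,0],"hand": 0.03},
    {"translation": [0,0,0],"turn": [0,0,0],"hand": 0.03}
  ]
}}

```text
time: 6.6
ee_pos: [0.6451, -0.0462, 0.0731]
eef_rot: [0.695, 0.719, 0.0, 0.0]
ft_force: [0.0, 0.5, 0.5]
width: 0.044
```

```bash
python3 -c "
from h import *
togo(.6452,-.0464,.073,92)"
```

```text
t 6.6 pos [ 0.6451 -0.0462  0.0731] d [ 0.0001 -0.0002 -0.0001] turn [-0.0001  0.0012  0.0005] F [0.  0.5 0.5] w 0.044015269461407006
```

Emit:
{"fn": "apply_moves", "kwargs": {
  "deltas": [
    {"translation": [0,0,-0.001],"turn": [0,0,0],"hand": 0.03},
    {"translation": [0,0,0],"turn": [0,0,0],"hand": 0.03}
  ]
}}

```text
time: 6.8
ee_pos: [0.6452, -0.0462, 0.0722]
eef_rot: [0.695, 0.719, 0.001, 0.001]
ft_force: [-0.4, -0.1, -0.3]
width: 0.0441
```

Emit:
{"fn": "apply_moves", "kwargs": {
  "deltas": [
    {"translation": [0,0,-0.001],"turn": [0,0,0],"hand": 0.03},
    {"translation": [0,0,0],"turn": [0,0,0],"hand": 0.03}
  ]
}}

```text
time: 7.0
ee_pos: [0.6453, -0.0462, 0.0716]
eef_rot: [0.695, 0.719, 0.001, 0.001]
ft_force: [-0.5, 0.5, 0.1]
width: 0.0439
```

Emit:
{"fn": "apply_moves", "kwargs": {
  "deltas": [
    {"translation": [0,0,-0.001],"turn": [0,0,0],"hand": 0.03},
    {"translation": [0,0,-0.0005],"turn": [0,0,0],"hand": 0.03}
  ]
}}

```text
time: 7.2
ee_pos: [0.6457, -0.0462, 0.0713]
eef_rot: [0.695, 0.719, 0.001, 0.001]
ft_force: [-4.6, 0.2, 5.8]
width: 0.0445
```

```bash
python3 -c "
from h import *
togo(.6452,-.0464,.073,92)
im,c=snap('wrist','w5')
cv2.imwrite('pics/w5c.png',cv2.resize(im[100:250,230:430],None,fx=3.5,fy=3.5,interpolation=cv2.INTER_CUBIC)[:,:,::-1])"
```

```text
t 7.2 pos [ 0.6457 -0.0462  0.0713] d [-0.0005 -0.0002  0.0017] turn [0.0005 0.0027 0.0006] F [-4.6  0.2  5.8] w 0.04452933300419251
```

View pics/w5c.png

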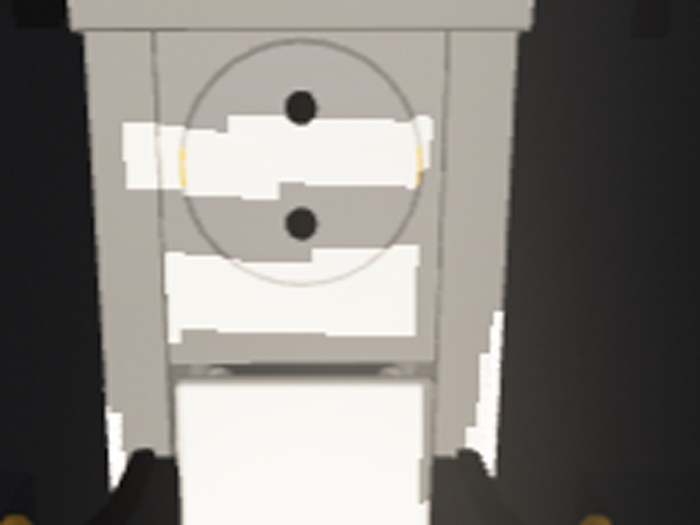

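Run:
```python
from h import *
im,c=load('w5')
def r(L,z): 
    L=np.array(L,float)/3.5; return (ray(c,L[:,0]+230,L[:,1]+100,z)[:,:2]*1000).round(1).tolist()
print('seam',r([(152,32),(170,362)],.055),'R',r([(447,32),(434,362)],.055))
print('cover',r([(176,381),(431,378)],.0623),r([(182,520),(427,520)],.0623))
```

```text
seam [[618.9, 34.6], [621.7, -20.5]] R [[666.3, 36.2], [668.1, -19.0]]
cover [[623.6, -21.7], [666.7, -19.7]] [[624.6, -47.4], [667.9, -45.9]]
```

The cover is in the gap opening, in contact with the lips (5.8 N up), and within about 0.3 mm in x and 0.5 mm in y. I'll nudge it and release.

Emit:
{"fn": "apply_moves", "kwargs": {
  "deltas": [
    {"translation": [-0.0007,-0.0004,0.0003],"turn": [0,0.002,0],"hand": 0.03},
    {"translation": [0,0,0],"turn": [0,0,0],"hand": 0.03}
  ],
  "newtons": 5
}}

```text
time: 7.45
ee_pos: [0.6451, -0.0465, 0.0717]
eef_rot: [0.695, 0.719, 0.0, 0.001]
ft_force: [-0.5, -0.4, -0.7]
width: 0.0447
```

Emit:
{"fn": "apply_moves", "kwargs": {
  "deltas": [
    {"translation": [0,0,0],"turn": [0,0,0],"hand": 0.07},
    {"translation": [0,0,0],"turn": [0,0,0],"hand": 0.07},
    {"translation": [0,0,0],"turn": [0,0,0],"hand": 0.07},
    {"translation": [0,0,0.03],"turn": [0,0,0],"hand": 0.07},
    {"translation": [0,0,0.03],"turn": [0,0,0],"hand": 0.03}
  ]
}}

```text
time: 7.95
ee_pos: [0.6422, -0.0468, 0.1279]
eef_rot: [0.695, 0.719, -0.002, -0.003]
ft_force: [1.0, 0.5, 0.5]
width: 0.0656
```

Emit:
{"fn": "apply_moves", "kwargs": {
  "deltas": [
    {"translation": [0,0,0],"turn": [0,0,0],"hand": 0.01},
    {"translation": [0,0,0],"turn": [0,0,0],"hand": 0.01},
    {"translation": [0,0,0],"turn": [0,0,0],"hand": 0.01},
    {"translation": [0,0,0],"turn": [0,0,0],"hand": 0.01},
    {"translation": [0,0,0],"turn": [0,0,0],"hand": 0.01}
  ],
  "newtons": 20
}}

```text
time: 8.45
ee_pos: [0.6432, -0.0467, 0.1299]
eef_rot: [0.695, 0.719, -0.001, -0.001]
ft_force: [0.1, -0.5, 0.2]
width: 0.0302
```

```bash
python3 -c "
from h import *
togo(.646,-.0478,.09,92)
im,c=snap('wrist','w6')
cv2.imwrite('pics/w6c.png',cv2.resize(im[60:260,200:460],None,fx=2.8,fy=2.8,interpolation=cv2.INTER_CUBIC)[:,:,::-1])"
```

```text
t 8.45 pos [ 0.6432 -0.0467  0.1299] d [ 0.0028 -0.0011 -0.0399] turn [-0.0001 -0.004   0.0004] F [ 0.1 -0.5  0.2] w 0.03024186124151015
```

View pics/w6c.png

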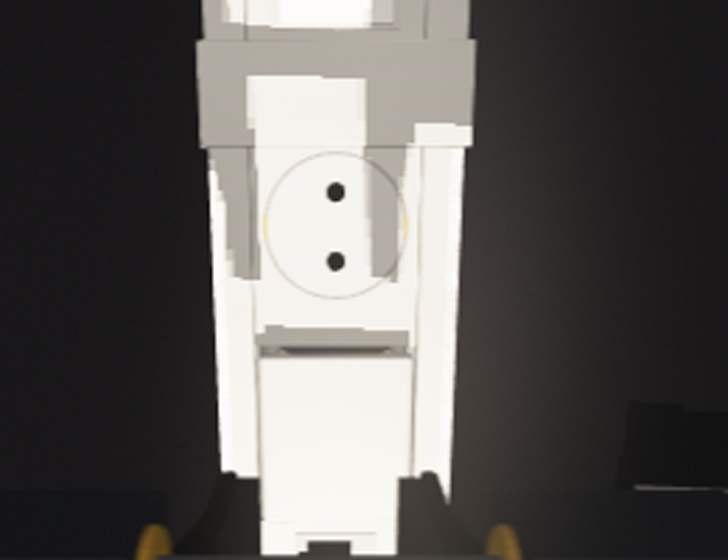

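The released cover lies square over the gap at (335,360–525) in the crop, with both ends clear of the neighbouring units. Now I'll press in the middle.

Emit:
{"fn": "apply_moves", "kwargs": {
  "deltas": [
    {"translation": [0.003,-0.001,-0.02],"turn": [0,-0.004,0],"hand": 0.01},
    {"translation": [0,0,-0.015],"turn": [0,0,0],"hand": 0.01},
    {"translation": [0,0,0],"turn": [0,0,0],"hand": 0.01}
  ]
}}

```text
time: 8.8
ee_pos: [0.6458, -0.0477, 0.0927]
eef_rot: [0.695, 0.719, -0.0, -0.0]
ft_force: [-0.6, -0.1, -0.9]
width: 0.011
```

```bash
python3 -c "
from h import *
togo(.646,-.0478,.078,92)"
```

```text
t 8.8 pos [ 0.6458 -0.0477  0.0927] d [ 0.0002 -0.0001 -0.0147] turn [-0.0003 -0.0011  0.0003] F [-0.6 -0.1 -0.9] w 0.011034056385844654
```

Emit:
{"fn": "apply_moves", "kwargs": {
  "deltas": [
    {"translation": [0,0,-0.01],"turn": [0,0,0],"hand": 0.01},
    {"translation": [0,0,-0.004],"turn": [0,0,0],"hand": 0.01},
    {"translation": [0,0,-0.001],"turn": [0,0,0],"hand": 0.01}
  ]
}}

```text
time: 9.1
ee_pos: [0.6459, -0.0475, 0.0771]
eef_rot: [0.695, 0.719, -0.0, -0.001]
ft_force: [-0.2, 0.5, 3.9]
width: 0.0101
```

Emit:
{"fn": "apply_moves", "kwargs": {
  "deltas": [
    {"translation": [0,0,-0.0015],"turn": [0,0,0],"hand": 0.01},
    {"translation": [0,0,-0.0005],"turn": [0,0,0],"hand": 0.01}
  ]
}}

```text
time: 9.3
ee_pos: [0.6466, -0.0475, 0.0769]
eef_rot: [0.695, 0.719, 0.0, 0.0]
ft_force: [-1.0, -0.4, 1.9]
width: 0.0097
```

Emit:
{"fn": "apply_moves", "kwargs": {
  "deltas": [
    {"translation": [0,0,-0.0015],"turn": [0,0,0],"hand": 0.01}
  ]
}}

```text
time: 9.4
ee_pos: [0.6471, -0.0474, 0.0766]
eef_rot: [0.695, 0.719, 0.001, 0.001]
ft_force: [-4.3, -0.6, 11.3]
width: 0.0102
```

Emit:
{"fn": "apply_moves", "kwargs": {
  "deltas": [
    {"translation": [-0.001,0,-0.002],"turn": [0,-0.001,0],"hand": 0.01}
  ]
}}

```text
time: 9.5
ee_pos: [0.6471, -0.0474, 0.0765]
eef_rot: [0.695, 0.719, 0.002, 0.002]
ft_force: [-4.1, -0.5, 14.5]
width: 0.0101
```

Emit:
{"fn": "apply_moves", "kwargs": {
  "deltas": [
    {"translation": [-0.0007,0,-0.0025],"turn": [0,0,0],"hand": 0.01}
  ]
}}

```text
time: 9.6
ee_pos: [0.6473, -0.0474, 0.0762]
eef_rot: [0.695, 0.719, 0.002, 0.003]
ft_force: [-6.0, -0.9, 17.2]
width: 0.0101
```

Emit:
{"fn": "apply_moves", "kwargs": {
  "deltas": [
    {"translation": [-0.0007,0,-0.0025],"turn": [0,0,0],"hand": 0.01}
  ]
}}

```text
time: 9.7
ee_pos: [0.6474, -0.0474, 0.0761]
eef_rot: [0.695, 0.719, 0.003, 0.004]
ft_force: [-7.9, -0.0, 17.6]
width: 0.0098
```

Emit:
{"fn": "apply_moves", "kwargs": {
  "deltas": [
    {"translation": [-0.0012,0,-0.0035],"turn": [0,-0.004,0],"hand": 0.01}
  ]
}}

```text
time: 9.8
ee_pos: [0.6471, -0.0474, 0.0754]
eef_rot: [0.695, 0.719, 0.005, 0.007]
ft_force: [-11.1, -0.9, 24.1]
width: 0.0101
```

Emit:
{"fn": "apply_moves", "kwargs": {
  "deltas": [
    {"translation": [-0.0012,0,-0.004],"turn": [0,-0.004,0],"hand": 0.01}
  ]
}}

```text
time: 9.9
ee_pos: [0.6464, -0.0474, 0.0743]
eef_rot: [0.695, 0.719, 0.006, 0.009]
ft_force: [-10.8, -1.3, 16.5]
width: 0.0099
```

```bash
python3 -c "
from h import *
togo(.646,-.0478,.078,92)"
```

```text
t 9.9 pos [ 0.6464 -0.0474  0.0743] d [-0.0004 -0.0004  0.0037] turn [0.0039 0.0219 0.0013] F [-10.8  -1.3  16.5] w 0.009912079389490968
```

Emit:
{"fn": "apply_moves", "kwargs": {
  "deltas": [
    {"translation": [0,0,-0.0025],"turn": [0.003,0.015,0],"hand": 0.01}
  ]
}}

```text
time: 10.0
ee_pos: [0.6459, -0.0474, 0.0732]
eef_rot: [0.695, 0.719, 0.002, 0.003]
ft_force: [-7.5, 0.4, 6.5]
width: 0.0105
```

Emit:
{"fn": "apply_moves", "kwargs": {
  "deltas": [
    {"translation": [0,0,-0.003],"turn": [0,0.008,0],"hand": 0.01}
  ]
}}

```text
time: 10.1
ee_pos: [0.6462, -0.0474, 0.0714]
eef_rot: [0.695, 0.719, -0.001, 0.001]
ft_force: [0.4, 0.0, 0.4]
width: 0.0097
```

```bash
python3 -c "
from h import *
togo(.646,-.0478,.069,92)"
```

```text
t 10.1 pos [ 0.6462 -0.0474  0.0714] d [-0.0002 -0.0004 -0.0024] turn [ 0.0021 -0.0005  0.0013] F [0.4 0.  0.4] w 0.00974318585225525
```

Force dropped to zero, so it gave way. I'll follow it down gently until it seats (TCP about 0.069 at flush).

Emit:
{"fn": "apply_moves", "kwargs": {
  "deltas": [
    {"translation": [0,0,-0.001],"turn": [0,0,0],"hand": 0.01},
    {"translation": [0,0,-0.001],"turn": [0,0,0],"hand": 0.01}
  ]
}}

```text
time: 10.3
ee_pos: [0.6467, -0.0473, 0.0694]
eef_rot: [0.695, 0.719, -0.001, 0.001]
ft_force: [-3.6, 0.2, 12.8]
width: 0.0101
```

Emit:
{"fn": "apply_moves", "kwargs": {
  "deltas": [
    {"translation": [0,0,-0.001],"turn": [0,0,0],"hand": 0.01}
  ]
}}

```text
time: 10.4
ee_pos: [0.6468, -0.0473, 0.0694]
eef_rot: [0.695, 0.719, -0.001, 0.001]
ft_force: [-8.4, -0.3, 17.4]
width: 0.0103
```

Emit:
{"fn": "apply_moves", "kwargs": {
  "deltas": [
    {"translation": [0,0,-0.001],"turn": [0,0,0],"hand": 0.01}
  ]
}}

```text
time: 10.5
ee_pos: [0.6467, -0.0474, 0.0694]
eef_rot: [0.695, 0.719, -0.001, 0.001]
ft_force: [-6.0, -0.1, 11.4]
width: 0.0104
```

It's stopped firmly at tip height 55.4 mm, which is flush. I'll back off and look.

Emit:
{"fn": "apply_moves", "kwargs": {
  "deltas": [
    {"translation": [0,0,0.02],"turn": [0,0,0],"hand": 0.01},
    {"translation": [0,-0.03,0.04],"turn": [0,0,0],"hand": 0.01},
    {"translation": [0,-0.04,0.03],"turn": [0,0,0],"hand": 0.01},
    {"translation": [0,-0.04,0.03],"turn": [0,0,0],"hand": 0.01},
    {"translation": [0,0,0],"turn": [0,0,0],"hand": 0.01}
  ]
}}

```text
time: 11.0
ee_pos: [0.645, -0.1591, 0.1925]
eef_rot: [0.694, 0.72, -0.001, 0.001]
ft_force: [-0.5, -0.2, -0.4]
width: 0.0099
```

```bash
python3 -c "
from h import *
togo(.646,-.0478,.069,92)
im,c=snap('wrist','w7');t,_=snap('top','top1')
A=cv2.resize(im[0:230,220:440],(430,450),interpolation=cv2.INTER_CUBIC)
b=load('scene0');s,_=snap('scene','s1')
B=cv2.resize(s[170:300,240:360],(360,450)[:1]+(390,),interpolation=cv2.INTER_CUBIC); B=np.vstack([B,np.zeros((60,360,3),np.uint8)])
cv2.imwrite('pics/w7c.png',np.hstack([A,B])[:,:,::-1])
print(proj(c,[[.646,-.048,.055]]))"
```

```text
t 11.0 pos [ 0.645  -0.1591  0.1925] d [ 0.001   0.1113 -0.1235] turn [ 0.0026  0.0001 -0.003 ] F [-0.5 -0.2 -0.4] w 0.009869495968928076
[[321.94539874  83.07512579]]
```

View pics/w7c.png

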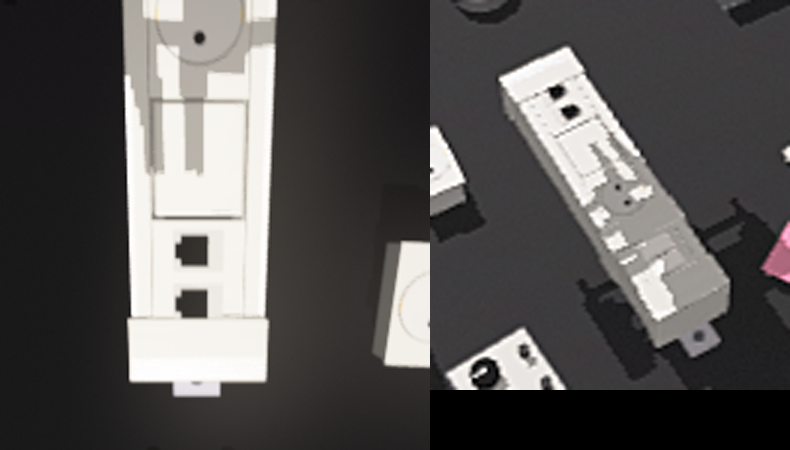

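The cover fills the gap with thin, even seams on both ends (crop 152–243, 100–217), and no raised shadow shows in either view. The middle dropped 7.7 mm from first contact, against about 8 mm expected if both ends clicked. I'm handing it in.

```bash
python3 -c "
from h import *
print(order.close_job())"
```

```text
the job is handed in; nothing more can be done
None
```

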